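# Right the toppled reagent bottle and hold up the loaded carrier

## Task

A reagent bottle has toppled over on the bench. Stand it upright on the empty half of the metal carrier, while the carrier rests on the bench, and let go of it; then lift the carrier by its handle about 12 cm clear of the bench, level, with both bottles standing in it, and finish while still holding it up there steadily. Do not knock over the bottle already in the carrier, and leave the beaker, flask and dish where they are.

Things in the scene. Friction and masses are not known exactly. Their poses are not given: they have to be found in the camera images.
- toppled_bottle_center (a point): The toppled amber glass bottle: paper label, white cap, 95 mm tall, about 130 g. A cylinder 50 mm in diameter from the base up to 70 mm, shoulder to 78 mm, then a cap 34 mm in diameter. It lies on its side on the bench, cap pointing between +x+y and +y, and can roll. The point is its centre, on the axis, 47.5 mm from the base; its z axis points from base to cap.
- standing_bottle_center (a point): The same kind of bottle (95 mm tall, 50 mm in diameter), standing upright in the carrier's other half, about 60 mm from the middle. The point is at its centre, on the axis, 47.5 mm above its base; z points up to the cap.
- carrier_handle (a point): Centre of the carrier's black grip bar, 129 mm above the tray's underside, over the tray's middle. The bar runs along y: 106 mm long, 20 mm thick (x), 22 mm high; two posts (16 x 6 mm) at y = +50 and -50 mm carry it. Axes are the carrier's: x along the tray to its empty half, z up. The carrier is loose, about 400 g, and rests on the bench at the start.
- carrier_free (a point): Middle of the carrier's empty half, on the upper face of the tray floor, 60 mm along the carrier's x from the middle. The carrier is an aluminium tray 230 mm long (x) by 112 mm wide (y), floor 4 mm thick, with a lip 3 mm thick whose top is 10 mm above the underside; the arch with the grip bar stands across its middle. Axes as the carrier's.
- beaker: A bystander: glass beaker, 68 mm across, 75 mm tall; origin at the centre of its underside.
- flask: A bystander: conical glass flask, 72 mm across the base, 94 mm tall; origin at the centre of its underside.
- dish: A bystander: closed clear plastic dish, 76 mm across, 14 mm high; origin at the centre of its underside.

How it is judged:
On the way:
1. the toppled bottle stands upright, released, on the empty half of the carrier, which rests on the bench (x of toppled_bottle_center in the frame of carrier_handle between 0.027 and 0.096 m and y of toppled_bottle_center in the frame of carrier_handle between -0.035 and 0.035 m and z of toppled_bottle_center in the frame of carrier_handle between -0.09 and -0.065 m and angle between toppled_bottle_center's own z axis and vertical below 0.15 rad and contact force between the fingers and toppled_bottle below 0.1 N and linear speed of toppled_bottle below 0.03 m/s and height (world z) of carrier_handle below 0.137 m and angle between carrier_handle's own z axis and vertical below 0.05 rad), for 0.3 s.
At the end, for the whole second after the job is handed in: the carrier is held by the fingers 80 to 200 mm clear of the bench, level within 8 degrees and still, touching nothing else; both bottles stand on its floor upright within 8.5 degrees, each in its own half, not touched by the fingers (height (world z) of carrier_handle between 0.209 and 0.329 m and angle between carrier_handle's own z axis and vertical below 0.14 rad and linear speed of carrier below 0.03 m/s and angular speed of carrier below 0.15 rad/s and contact force between the fingers and carrier above 2 N and x of toppled_bottle_center in the frame of carrier_handle between 0.027 and 0.096 m and y of toppled_bottle_center in the frame of carrier_handle between -0.035 and 0.035 m and z of toppled_bottle_center in the frame of carrier_handle between -0.09 and -0.065 m and angle between each of toppled_bottle_center, standing_bottle_center's own z axis and vertical below 0.15 rad and x of standing_bottle_center in the frame of carrier_handle between -0.096 and -0.027 m and y of standing_bottle_center in the frame of carrier_handle between -0.035 and 0.035 m and z of standing_bottle_center in the frame of carrier_handle between -0.09 and -0.065 m and contact force between the fingers and toppled_bottle below 0.3 N and contact force between the fingers and standing_bottle below 0.3 N and contact force between carrier and beaker below 0.1 N and contact force between carrier and flask below 0.1 N and contact force between carrier and dish below 0.1 N and contact force between carrier and table below 0.1 N); the arm keeps its last pose, push and grip.
It fails at once if the bottle in the carrier was knocked over (angle between standing_bottle_center's own z axis and vertical above 0.6 rad).
It fails at once if the carrier was tipped (angle between carrier_handle's own z axis and vertical above 0.4 rad).
It fails at once if the beaker was shoved or knocked over (distance of beaker from where it was at the start of the episode above 0.03 m or angle between beaker's own z axis and vertical above 0.4 rad).
It fails at once if the flask was shoved or knocked over (distance of flask from where it was at the start of the episode above 0.03 m or angle between flask's own z axis and vertical above 0.4 rad).
It fails at once if the dish was shoved or knocked over (distance of dish from where it was at the start of the episode above 0.03 m or angle between dish's own z axis and vertical above 0.4 rad).
It also fails if it takes over 61 s, if anything falls off the work surface, if the arm or the gripper's body presses on something with over 40 N, if the wrist force passes 120 N, or if a joint passes its speed limit or range.

## Robot

A 6-joint arm with a two-finger parallel gripper is mounted at the origin on the work surface. World frame = base frame: x ahead of the robot, y to its left, z up, the work surface at z = 0. Lengths are in m, angles in rad, forces in N, time in s.
With the tool pointing down it reaches from about 0.25 to 0.725 m from the base axis. Payload 4 kg.
Tool frame: the origin (TCP) lies between the finger pads; the fingertips stand 8 mm ahead of it and the grasp point (between the pads) lies 11 mm behind it (bot.tip_reach is the distance from the TCP to the fingertips, in m); z points along the fingers, y is the line along which they close (so a half turn about z gives the same grasp; the last joint's range is limited). The gripper opens to 85 mm and grips with 20 to 120 N. Pads are 22 mm wide; open, the fingers measure 114 mm over their backs; the gripper's body (76 mm by 85 mm) begins 54 mm behind the grasp point. The pads swing forward as they close: fully open they stand 13 mm farther back than shut.
Start: joints at [-1.344, 0.241, 0.005, 1.335, 0, 1.571], TCP at [0.112, -0.487, 0.239] pointing down, gripper open.
Joint ranges: [-2.72, 2.72], [-1.05, 1.87], [-1.09, 1.28], [-1.99, 2.15], [-1.42, 1.44], [-3.14, 3.14]. Speed limits (rad/s): [2.79, 2.79, 3.14, 3.14, 3.14, 3.14].

## Interface

Orientations are given as a unit quaternion [x, y, z, w].
In Python, from workcell import bot gives the robot as it stands.
- The arm moves only by the tool move_arm, never from a script. Its argument "deltas" is a list of rows, each a list of 7 numbers: the opening, from 0 (shut) to 1 (fully open), then the shift along the tool's x, y, z in mm, then the turn, a rotation vector about the tool's x, y, z in degrees. In form: [[gripper, tx, ty, tz, ax, ay, az], ...]. A call has 1 to 10 rows; each row shifts and turns the commanded pose from where the row before left it, along the tool's axes as they then stand; what a row does not reach is not made up. A row lasts 1/12 s, in which the tool goes at most 41.7 mm and 7.16 degrees, less where a joint would pass 70% of its speed; a pose out of reach is approached as far as the arm can. A call is refused whole if a number of a shift passes 41.7 or a number of a turn 7.16, either way. A call with a gripper value outside its range is refused whole. The fingers move at their own pace and stop on an object; the grip force is fixed at half the most. Time passes only in rows, so rows that do not move let the fingers close. It gives the time, the measured TCP pose, the force, the opening and the grip force at its end, in the units of the state.
- bot.get_obs(): the state, without advancing time (a new reading comes with each control period).
- bot.camera(name): name is "scene" or "top"; returns the picture (480x640x3 uint8, blue, green, red); there is no depth.
- bot.calibration(name): a dict with "K" (3x3 intrinsics, pixels), "position" and "orientation" of the camera in the world. Camera axes: x right, y down, z forward; pixel columns grow to the right and rows downward; lengths in m; the calibration is good to about 2 mm. A picture is of the moment at which its call begins. calibration takes no time and is no camera call.
- bot.job_done(): hands the job in; it is judged then, once.
Trained networks look in the newest picture that a camera, given by its name, has taken for a name from the list of things; names that differ only in an ending like _2 or _b are one class to them, and where a whole thing is asked for, a point or a joint stands for the part that bears it (a point fixed in the world has none). Each returns a list of dicts, best first, with "conf" (0 to 1); they miss things now and then, are a little off and sometimes report something else, mostly with a low value. They report only what shows in the picture. A call takes as long as a camera call.
- bot.outline_of(query, camera): "pixels" (480x640 bool, what is visible of it) and "rect" ([left, top, width, height] in pixels, round what is visible of it).
The state is a dict: "clock": time; "joint_pos": joint angles; "joint_vel": joint speeds; "tau": joint torques, N m; "eef_pos": TCP position; "tool_rot": TCP orientation; "ft_force": force on the tool from outside, world axes, zero at the start; "ft_torque": the same for the moment, N m; "grip_width": finger opening in m; "grasp_force": force on a finger pad.
Only numpy, scipy, OpenCV 4.12 (cv2) and the standard library are available. Lean on these libraries where they do the work, as an engineer would, in place of code of your own. Each camera call takes 0.05 s, during which the arm holds its last target. There are 200 camera calls.

## Working session

There is one attempt and no reset: what is moved stays moved. The work goes in short steps, Python scripts to look and compute and a tool call to move; the robot and the scene stay as the last step left them, time stands still between calls to the robot, and variables do not carry over. Pictures are saved under pics/ and viewed, at most 10 in all, crops included, and the job is handed in when it is done.

Besides the shell and the picture viewer there is one more tool, called after "Emit:" in YAML: its name, and indented under it one key for each argument. move_arm: Moves the arm, as the interface text tells. Its arguments: {"type":"object","properties":{"deltas":{"type":"array","items":{"type":"array","items":{"type":"number"}}}},"required":["deltas"]}

```bash
mkdir -p pics; ls; python3 - <<'E'
from workcell import bot
import cv2,numpy as np
np.set_printoptions(precision=4,suppress=True)
o=bot.get_obs();print(o)
for c in("scene","top"):
    im=bot.camera(c);cv2.imwrite(f"pics/{c}0.png",im);k=bot.calibration(c);print(c,k)
    for q in("toppled_bottle_center","standing_bottle_center","carrier_handle","beaker","flask","dish"):
        r=bot.outline_of(q,c)
        print(q,[(round(d["conf"],2),d["rect"]) for d in r])
        np.savez(f"pics/{c}_{q}.npz",*[d["pixels"] for d in r])
E
```

```text
pics
{'clock': 0.0, 'joint_pos': array([-1.344 ,  0.2414,  0.0037,  1.3352, -0.    ,  1.5707]), 'joint_vel': array([-0.0003,  0.0012,  0.0002,  0.0009,  0.0006,  0.0029]), 'tau': array([  0.0004, -37.2316,  25.2408,   0.0169,  -0.    ,  -0.    ]), 'eef_pos': array([ 0.1123, -0.4866,  0.2384]), 'tool_rot': array([ 0.9936,  0.1132, -0.0001, -0.0011]), 'ft_force': array([ 0.0423,  0.208 , -0.4141]), 'ft_torque': array([ 0.0124, -0.007 , -0.0591]), 'grasp_force': 0.0, 'grip_width': 0.08547939262872306}
scene {'K': array([[465.7119,   0.    , 322.1002],
       [  0.    , 465.7119, 237.2555],
       [  0.    ,   0.    ,   1.    ]]), 'position': array([ 1.2201, -0.4605,  0.6822]), 'orientation': array([ 0.7862,  0.4356, -0.224 , -0.3768])}
toppled_bottle_center [(0.89, [263.4, 250.9, 53.6, 32.1])]
standing_bottle_center [(0.56, [383.6, 193.8, 19.3, 40.6])]
carrier_handle [(0.8, [358.5, 164.6, 106.8, 80.4])]
beaker [(0.64, [140.0, 282.5, 39.2, 53.6]), (0.6, [421.0, 250.9, 32.3, 47.8])]
flask [(0.63, [138.9, 280.0, 38.3, 55.5])]
dish [(0.97, [300.7, 204.1, 30.0, 19.5])]
top {'K': array([[557.4012,   0.    , 314.9321],
       [  0.    , 557.4012, 237.2658],
       [  0.    ,   0.    ,   1.    ]]), 'position': array([ 0.4516, -0.1175,  1.1937]), 'orientation': array([ 0.7131, -0.6992,  0.0257, -0.0444])}
toppled_bottle_center [(0.94, [322.1, 240.9, 44.9, 26.6])]
standing_bottle_center [(0.9, [195.8, 238.3, 29.5, 29.2])]
carrier_handle [(0.7, [123.7, 212.5, 120.9, 75.7])]
beaker [(0.87, [222.3, 133.1, 36.8, 38.0]), (0.7, [249.8, 303.9, 36.7, 38.6])]
flask [(0.79, [458.2, 248.2, 39.1, 33.4])]
dish [(0.59, [252.0, 302.8, 35.2, 38.6])]
```

View pics/top0.png

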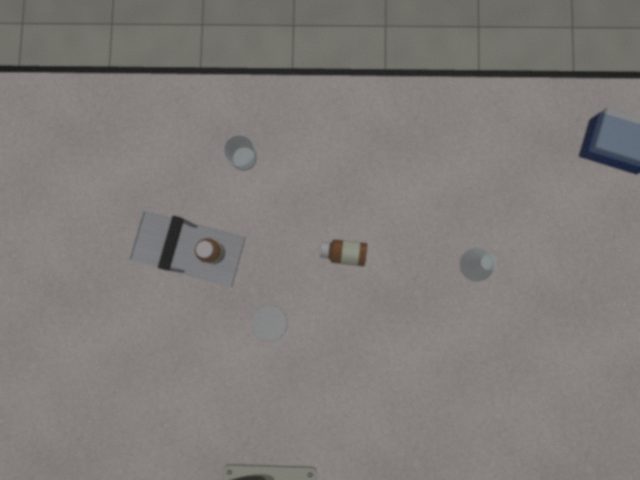

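View pics/scene0.png

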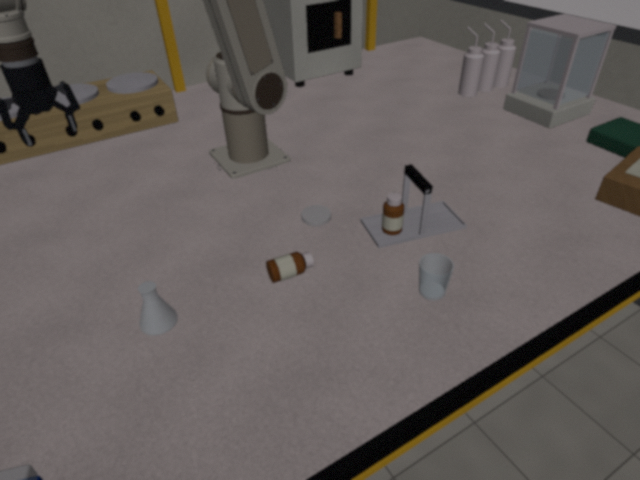

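The top view shows +y to the left. The carrier is at about (188,250) with its empty half on the left. The standing bottle is at (208,250), and the toppled bottle at (345,253) has its cap to the left. Beaker (240,153), dish (269,323) and flask (478,265) are clear of these. I'll fit poses to the masks next.

```bash
cat > h.py <<'E'
import numpy as np,cv2
from workcell import bot
from scipy.optimize import minimize
from scipy.spatial.transform import Rotation as R
np.set_printoptions(precision=4,suppress=True)
CAL={c:bot.calibration(c) for c in("scene","top")}
def proj(P,c):
    k=CAL[c];q=R.from_quat(k["orientation"]).inv().apply(P-k["position"])@k["K"].T
    return q[:,:2]/q[:,2:]
def ray(uv,z,c):
    k=CAL[c];d=R.from_quat(k["orientation"]).apply(np.linalg.inv(k["K"])@[*uv,1]);p=k["position"]
    return p+d*(z-p[2])/d[2]
def box(c,s): return np.array([[x,y,z] for x in(-.5,.5) for y in(-.5,.5) for z in(-.5,.5)])*s+c
th=np.linspace(0,6.283,40)
ring=lambda r,z:np.c_[r*np.cos(th),r*np.sin(th),0*th+z-.0475]
BODY=np.r_[ring(.025,0),ring(.025,.07),ring(.017,.078)];CAP=np.r_[ring(.017,.078),ring(.017,.095)]
LYING=[BODY,CAP]
CARR=[box([0,0,.005],[.23,.112,.01]),box([0,0,.129],[.02,.106,.022]),box([0,.05,.064],[.016,.006,.128]),box([0,-.05,.064],[.016,.006,.128]),BODY+[-.06,0,.0515],CAP+[-.06,0,.0515]]
def sil(parts,rot,t,c,S=4):
    m=np.zeros((480*S,640*S),np.uint8)
    for P in parts:
        h=cv2.convexHull(((proj(rot.apply(P)+t,c)+.5)*S).astype(np.float32))
        cv2.fillConvexPoly(m,np.round(h).astype(np.int32),1)
    return m
def fit(parts,masks,x0,pose,step):
    big={c:cv2.resize(m.astype(np.uint8),None,fx=4,fy=4,interpolation=0) for c,m in masks.items()}
    def f(v):
        s=0
        for c,b in big.items():
            a=sil(parts,*pose(v),c);s+=1-(a&b).sum()/(a|b).sum()
        return s
    sim=np.r_[[x0],x0+np.diag(step)]
    r=minimize(f,x0,method="Nelder-Mead",options=dict(initial_simplex=sim,xatol=1e-4,fatol=1e-4,maxiter=150))
    return r.x,r.fun
def lie(v): # x,y,heading of cap
    return R.from_euler("z",v[2])*R.from_euler("y",np.pi/2),np.array([v[0],v[1],.025])
def car(v): return R.from_euler("z",v[2]),np.array([v[0],v[1],0])
E
python3 - <<'E'
from h import *
L=lambda c,q:np.load(f"pics/{c}_{q}.npz")["arr_0"]
for cs in (("top",),("scene",),("top","scene")):
    print(cs,"bottle",fit(LYING,{c:L(c,"toppled_bottle_center") for c in cs},np.array([.42,-.18,1.48]),lie,[.01,.01,.1]))
    print("carrier",fit(CARR[:4],{c:L(c,"carrier_handle") for c in cs},np.array([.43,.15,1.32]),car,[.01,.01,.1]))
p=np.array([[144,212],[245,237],[233,286],[131,260]]);w=np.array([ray(q,.01,"top") for q in p]);print(w)
print("mid",w.mean(0), "stand cap",ray((205,250),.095,"top"))
for n,c,z in(("beaker",(240,153),.037),("dish",(269,323),.014),("flask",(478,265),.03)):print(n,ray(c,z,"top"))
E
```

```text
('top',) bottle (array([ 0.42, -0.18,  1.48]), np.float64(1.0))
carrier (array([0.5411, 0.191 , 1.3377]), np.float64(0.1383356220818457))
('scene',) bottle (array([ 0.42, -0.18,  1.48]), np.float64(1.0))
carrier (array([0.5432, 0.1914, 1.3349]), np.float64(0.19982007197121154))
('top', 'scene') bottle (array([ 0.42, -0.18,  1.48]), np.float64(2.0))
carrier (array([0.5421, 0.1917, 1.3355]), np.float64(0.34078510215513136))
[[0.6172 0.2857 0.01  ]
 [0.5669 0.0648 0.01  ]
 [0.4619 0.0869 0.01  ]
 [0.5129 0.3084 0.01  ]]
mid [0.5397 0.1864 0.01  ] stand cap [0.5312 0.1306 0.095 ]
beaker [0.7435 0.0773 0.037 ]
dish [0.3861 0.0075 0.014 ]
flask [ 0.5156 -0.4249  0.03  ]
```

```bash
python3 - <<'E'
from h import *
L=lambda c,q:np.load(f"pics/{c}_{q}.npz")["arr_0"]
x0=ray((345,253),.025,"top");print(x0)
for cs in (("top",),("scene",),("top","scene")):
    print(cs,fit(LYING,{c:L(c,"toppled_bottle_center") for c in cs},np.array([x0[0],x0[1],1.48]),lie,[.01,.01,.1]))
p=[ray(q,.017,"top") for q in ((325,250.5),(366,254))];d=p[0]-p[1];print("heading",np.arctan2(d[1],d[0]))
im=cv2.imread("pics/top0.png")[225:280,300:390];cv2.imwrite("pics/b0.png",cv2.resize(im,None,fx=7,fy=7,interpolation=2))
E
```

```text
[ 0.5356 -0.1493  0.025 ]
('top',) (array([ 0.5382, -0.145 ,  1.4766]), np.float64(0.050159379322788245))
('scene',) (array([ 0.539 , -0.1432,  1.4734]), np.float64(0.06075187969924811))
('top', 'scene') (array([ 0.5385, -0.1447,  1.4702]), np.float64(0.12139384868046244))
heading 1.5044451778272958
```

View pics/b0.png

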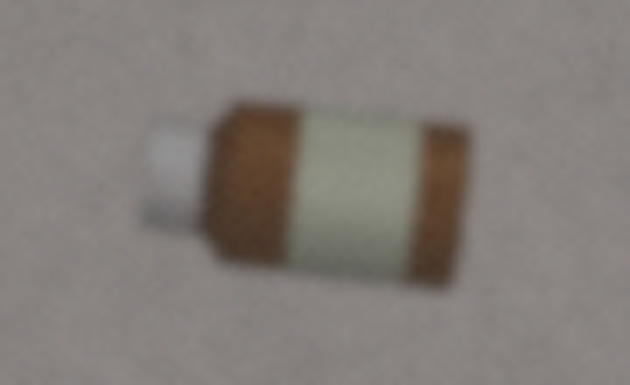

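```bash
cat >> h.py <<'E'
up=np.array([0,0,1.])
def hd(deg): return np.array([np.cos(np.radians(deg)),np.sin(np.radians(deg)),0])
def frame(z,x):
    y=np.cross(z,x);y/=np.linalg.norm(y);return R.from_matrix(np.c_[np.cross(y,z),y,z])
def cur():
    o=bot.get_obs();return np.array(o["eef_pos"]),R.from_quat(o["tool_rot"])
def plan(p,r,n=None,start=None):
    p0,r0=start or cur();rel=r0.inv()*r;w=rel.as_rotvec();q=r0.inv().apply(np.array(p)-p0)
    if n is None:n=int(max(np.ceil(np.linalg.norm(np.degrees(w))/7.1),np.ceil(np.linalg.norm(q)/.04),1))
    S=sum(R.from_rotvec(w/n*k).as_matrix() for k in range(n))
    print(n,"rows:",np.r_[np.linalg.solve(S,q)*1e3,np.degrees(w/n)].round(2));return np.array(p),r
A=np.radians(30)
BC=np.array([.5385,-.1447,.027]);BH=np.degrees(1.473)
CH=np.degrees(1.336);CP=np.array([.542,.1915,0])
E
python3 - <<'E'
from h import *
print(bot.tip_reach)
d=hd(BH);G=BC+.0025*d
z=-up*np.cos(A)-d*np.sin(A);rg=frame(z,-d);tcp=G+.011*z;hov=tcp-.13*z
print("grasp",tcp,rg.as_quat(),"hover",hov)
s=cur();down=lambda h:frame(-up,hd(h))
P=[([.25,-.42,.24],down(13+70)),([.37,-.33,.24],down(13+139)),([.45,-.2,.24],down(208)),(hov,down(BH+180)),(hov,rg),(tcp,rg)]
for p,r in P: s=plan(p,r,start=s)
E
```

```text
0.008
grasp [ 0.5382 -0.1477  0.0175] [-0.6488  0.7156 -0.1738 -0.1917] hover [ 0.5446 -0.083   0.1301]
10 rows: [15.46  5.16 -0.07  0.   -0.   -7.  ]
10 rows: [ 3.54 15.54  0.    0.    0.   -6.9 ]
8 rows: [-9.35 17.51  0.    0.    0.   -7.  ]
8 rows: [-19.57  -0.55  13.74   0.     0.    -7.05]
5 rows: [ 0.  0.  0.  0.  6. -0.]
4 rows: [ 0.  -0.  32.5  0.   0.   0. ]
```

Emit:
move_arm:
  deltas:
    - [1,15.5,5.2,0,0,0,-7]
    - [1,15.5,5.2,0,0,0,-7]
    - [1,15.5,5.2,0,0,0,-7]
    - [1,15.5,5.2,0,0,0,-7]
    - [1,15.5,5.2,0,0,0,-7]
    - [1,15.5,5.2,0,0,0,-7]
    - [1,15.5,5.2,0,0,0,-7]
    - [1,15.5,5.2,0,0,0,-7]
    - [1,15.5,5.2,0,0,0,-7]
    - [1,15.5,5.2,0,0,0,-7]

```text
clock: 1.53
eef_pos: [0.2513, -0.4196, 0.2392]
tool_rot: [0.747, 0.665, 0.0, 0.0]
ft_force: [0.0, 0.0, 0.8]
grip_width: 0.0859
grasp_force: 0.0
```

Emit:
move_arm:
  deltas:
    - [1,3.5,15.5,0,0,0,-7]
    - [1,3.5,15.5,0,0,0,-7]
    - [1,3.5,15.5,0,0,0,-7]
    - [1,3.5,15.5,0,0,0,-7]
    - [1,3.5,15.5,0,0,0,-7]
    - [1,3.5,15.5,0,0,0,-7]
    - [1,3.5,15.5,0,0,0,-7]
    - [1,3.5,15.5,0,0,0,-7]
    - [1,3.5,15.5,0,0,0,-7]
    - [1,3.5,15.5,0,0,0,-7]

```text
clock: 2.37
eef_pos: [0.3701, -0.3291, 0.2392]
tool_rot: [0.23, 0.973, -0.0, 0.0]
ft_force: [0.8, 0.1, 0.0]
grip_width: 0.0854
grasp_force: 0.0
```

Emit:
move_arm:
  deltas:
    - [1,-9.4,17.5,0,0,0,-7]
    - [1,-9.4,17.5,0,0,0,-7]
    - [1,-9.4,17.5,0,0,0,-7]
    - [1,-9.4,17.5,0,0,0,-7]
    - [1,-9.4,17.5,0,0,0,-7]
    - [1,-9.4,17.5,0,0,0,-7]
    - [1,-9.4,17.5,0,0,0,-7]
    - [1,-9.4,17.5,0,0,0,-7]

```text
clock: 3.03
eef_pos: [0.4482, -0.1975, 0.2392]
tool_rot: [-0.253, 0.967, -0.0, 0.0]
ft_force: [0.0, 0.2, 0.2]
grip_width: 0.0853
grasp_force: 0.0
```

```bash
python3 - <<'E'
from h import *
d=hd(BH);G=BC+.0025*d
z=-up*np.cos(A)-d*np.sin(A);rg=frame(z,-d);tcp=G+.011*z;hov=tcp-.13*z
o=bot.get_obs();print(o["clock"],o["joint_pos"],o["eef_pos"])
s=plan(hov,frame(-up,-d));s=plan(hov,rg,start=s)
E
```

```text
3.0333 [-0.4152  0.2201 -0.0217  1.3286  0.0001 -0.9275] [ 0.4482 -0.1975  0.2392]
8 rows: [-19.4   -1.19  13.65  -0.     0.    -6.88]
5 rows: [0. 0. 0. 0. 6. 0.]
```

Emit:
move_arm:
  deltas:
    - [1,-19.4,-1.2,13.6,0,0,-6.9]
    - [1,-19.4,-1.2,13.6,0,0,-6.9]
    - [1,-19.4,-1.2,13.6,0,0,-6.9]
    - [1,-19.4,-1.2,13.6,0,0,-6.9]
    - [1,-19.4,-1.2,13.6,0,0,-6.9]
    - [1,-19.4,-1.2,13.6,0,0,-6.9]
    - [1,-19.4,-1.2,13.6,0,0,-6.9]
    - [1,-19.4,-1.2,13.6,0,0,-6.9]

```text
clock: 3.7
eef_pos: [0.5453, -0.0837, 0.1298]
tool_rot: [-0.673, 0.74, -0.0, 0.0]
ft_force: [1.0, -0.3, -0.3]
grip_width: 0.0854
grasp_force: 0.0
```

Emit:
move_arm:
  deltas:
    - [1,0,0,0,0,6,0]
    - [1,0,0,0,0,6,0]
    - [1,0,0,0,0,6,0]
    - [1,0,0,0,0,6,0]
    - [1,0,0,0,0,6,0]
    - [1,0,0,0,0,0,0]

```text
clock: 4.2
eef_pos: [0.5441, -0.0813, 0.1284]
tool_rot: [-0.65, 0.714, -0.173, -0.194]
ft_force: [-0.3, -0.5, -0.1]
grip_width: 0.0851
grasp_force: 0.0
```

```bash
python3 - <<'E'
from h import *
d=hd(BH);G=BC+.0025*d
z=-up*np.cos(A)-d*np.sin(A);rg=frame(z,-d);tcp=G+.011*z
o=bot.get_obs();print(o["clock"],o["joint_pos"],o["eef_pos"])
plan(tcp,rg)
cv2.imwrite("pics/t1.png",bot.camera("top")[150:330,220:460]);i=cv2.imread("pics/t1.png");cv2.imwrite("pics/t1.png",cv2.resize(i,None,fx=3,fy=3))
E
```

```text
4.2 [ 0.1178  0.4944 -0.0339  1.1691 -0.5116 -1.325 ] [ 0.5441 -0.0813  0.1284]
4 rows: [ 0.53 -0.2  32.35  0.04 -0.03  0.05]
```

View pics/t1.png

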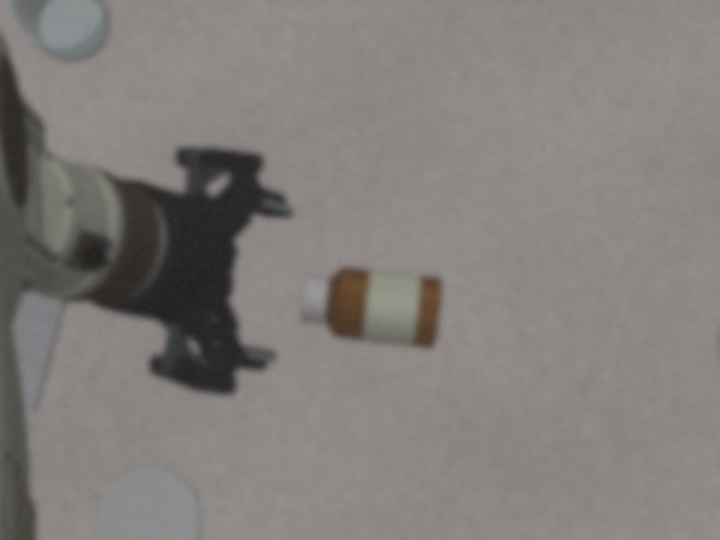

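The finger midpoint lines up with the bottle axis once parallax is allowed for: fingertips at (285,208) and (268,357), cap at (315,299). Now I'll descend and grip.

Emit:
move_arm:
  deltas:
    - [1,0.5,0,32.4,0,0,0]
    - [1,0.5,0,32.4,0,0,0]
    - [1,0.5,0,32.4,0,0,0]
    - [1,0.5,0,32.4,0,0,0]
    - [1,0,0,0,0,0,0]
    - [1,0,0,0,0,0,0]

```text
clock: 4.75
eef_pos: [0.536, -0.1523, 0.0184]
tool_rot: [-0.647, 0.718, -0.172, -0.193]
ft_force: [0.4, 0.8, 1.2]
grip_width: 0.0852
grasp_force: 0.0
```

Emit:
move_arm:
  deltas:
    - [0,0,0,0,0,0,0]
    - [0,0,0,0,0,0,0]
    - [0,0,0,0,0,0,0]
    - [0,0,0,0,0,0,0]
    - [0,0,0,0,0,0,0]
    - [0,0,0,0,0,0,0]
    - [0,0,0,0,0,0,0]
    - [0,0,0,0,0,0,0]

```text
clock: 5.42
eef_pos: [0.5398, -0.1499, 0.0214]
tool_rot: [-0.648, 0.717, -0.175, -0.191]
ft_force: [-0.3, 2.2, 7.0]
grip_width: 0.0488
grasp_force: 62.8
```

```bash
python3 - <<'E'
from h import *
p,r=cur();d=hd(BH)
s=plan(p+[0,0.03,.20],r)
ru=frame(d*np.cos(A)-up*np.sin(A),-(up*np.cos(A)+d*np.sin(A)))
s=plan(p+[-.06,-.03,.23],ru,start=s)
E
```

```text
6 rows: [ 12.36   0.35 -31.35   0.     0.     0.  ]
13 rows: [ 4.98  4.13 -3.64 -0.02 -6.92 -0.  ]
```

Emit:
move_arm:
  deltas:
    - [0,6,0,-15,0,0,0]
    - [0,12,0,-31,0,0,0]
    - [0,12,0,-31,0,0,0]
    - [0,12,0,-31,0,0,0]
    - [0,12,0,-31,0,0,0]
    - [0,12,0,-31,0,0,0]
    - [0,6,0,-15,0,0,0]

```text
clock: 6.0
eef_pos: [0.5426, -0.1195, 0.2205]
tool_rot: [-0.648, 0.717, -0.176, -0.189]
ft_force: [0.6, 0.8, -1.0]
grip_width: 0.0489
grasp_force: 62.6
```

Emit:
move_arm:
  deltas:
    - [0,5,4.1,-3.6,0,-6.9,0]
    - [0,5,4.1,-3.6,0,-6.9,0]
    - [0,5,4.1,-3.6,0,-6.9,0]
    - [0,5,4.1,-3.6,0,-6.9,0]
    - [0,5,4.1,-3.6,0,-6.9,0]
    - [0,5,4.1,-3.6,0,-6.9,0]
    - [0,5,4.1,-3.6,0,-6.9,0]
    - [0,5,4.1,-3.6,0,-6.9,0]

```text
clock: 6.67
eef_pos: [0.505, -0.1528, 0.2493]
tool_rot: [-0.654, 0.723, 0.146, 0.165]
ft_force: [-0.7, 0.6, -2.1]
grip_width: 0.0493
grasp_force: 62.5
```

```bash
python3 - <<'E'
from h import *
o=bot.get_obs();print(o["clock"],o["joint_pos"],o["eef_pos"],o["grip_width"])
p,r=cur();d=hd(BH)
# yaw target: tool heading -13.5 (carrier -y)
for yaw in (BH,40,CH-90):
    h=hd(yaw);ru=frame(h*np.cos(A)-up*np.sin(A),-(up*np.cos(A)+h*np.sin(A)));plan(p,ru)
print(r.as_matrix())
E
```

```text
6.6667 [-0.5166  0.4158  0.1997  1.5398  0.4054 -2.0257] [ 0.505  -0.1528  0.2493] 0.04934859269316568
5 rows: [ 0.    0.    0.   -0.07 -6.92  0.01]
8 rows: [ 0.    0.    0.    3.78 -4.09  4.14]
15 rows: [ 0.    0.    0.    4.46 -1.7   4.85]
[[-0.089  -0.9949  0.0478]
 [-0.8989  0.1009  0.4265]
 [-0.4291 -0.005  -0.9032]]
```

```bash
cat >> h.py <<'E'
pg,rgq=np.array([.5398,-.1499,.0214]),R.from_quat([-.648,.717,-.175,-.191])
off=rgq.inv().apply(np.array([.5385,-.1447,.025])-pg);off[1]=0
axis=rgq.inv().apply(hd(BH));axis[1]=0;axis/=np.linalg.norm(axis)  # bottle axis in tool frame
def upright(yaw):  # tool rotation with bottle upright, tool heading yaw
    a=np.arctan2(axis[2],-axis[0]) # tilt
    h=hd(yaw);z=h*np.cos(-a)+up*np.sin(a)
    return frame(z,-up*1.0)
def tcp_for(b,r): return np.array(b)-r.apply(off)
E
python3 - <<'E'
from h import *
print(off,axis)
for y in (40,CH-90): print(upright(y).apply(axis))
c=hd(CH);b=CP+.070*c
s=plan([.45,-.02,.27],upright(40),10)
r=upright(CH-90)
s=plan(tcp_for(b+up*.24,r),r,start=s);print(s[0],b)
E
```

```text
[-0.0026  0.     -0.0056] [-0.8659  0.     -0.5002]
[-0. -0.  1.]
[-0.  0.  1.]
10 rows: [-9.2  10.78  4.6   3.02 -3.27  3.32]
8 rows: [-8.31 30.47 23.15  5.79 -0.    3.34]
[0.5618 0.2587 0.235 ] [0.5583 0.2596 0.    ]
```

Emit:
move_arm:
  deltas:
    - [0,-9.2,10.8,4.6,3,-3.3,3.3]
    - [0,-9.2,10.8,4.6,3,-3.3,3.3]
    - [0,-9.2,10.8,4.6,3,-3.3,3.3]
    - [0,-9.2,10.8,4.6,3,-3.3,3.3]
    - [0,-9.2,10.8,4.6,3,-3.3,3.3]
    - [0,-9.2,10.8,4.6,3,-3.3,3.3]
    - [0,-9.2,10.8,4.6,3,-3.3,3.3]
    - [0,-9.2,10.8,4.6,3,-3.3,3.3]
    - [0,-9.2,10.8,4.6,3,-3.3,3.3]
    - [0,-9.2,10.8,4.6,3,-3.3,3.3]

```text
clock: 7.5
eef_pos: [0.4487, -0.0193, 0.2678]
tool_rot: [-0.296, 0.814, 0.173, 0.468]
ft_force: [0.9, -0.4, -1.3]
grip_width: 0.0492
grasp_force: 62.6
```

```bash
python3 - <<'E'
from h import *
o=bot.get_obs();print(o["clock"],o["joint_pos"],o["eef_pos"])
c=hd(CH);b=CP+.070*c;r=upright(CH-90);plan(tcp_for(b+up*.24,r),r,10)
E
```

```text
7.5 [-0.629  -0.0958 -0.7186  0.5608  0.9984 -1.113 ] [ 0.4487 -0.0193  0.2678]
10 rows: [-6.73 24.47 18.32  4.65 -0.02  2.66]
```

Emit:
move_arm:
  deltas:
    - [0,-6.7,24.5,18.3,4.65,0,2.65]
    - [0,-6.7,24.5,18.3,4.65,0,2.65]
    - [0,-6.7,24.5,18.3,4.65,0,2.65]
    - [0,-6.7,24.5,18.3,4.65,0,2.65]
    - [0,-6.7,24.5,18.3,4.65,0,2.65]
    - [0,-6.7,24.5,18.3,4.65,0,2.65]
    - [0,-6.7,24.5,18.3,4.65,0,2.65]
    - [0,-6.7,24.5,18.3,4.65,0,2.65]
    - [0,-6.7,24.5,18.3,4.65,0,2.65]
    - [0,-6.7,24.5,18.3,4.65,0,2.65]

```text
clock: 8.33
eef_pos: [0.5112, 0.2018, 0.2231]
tool_rot: [-0.013, 0.877, -0.012, 0.481]
ft_force: [2.3, -1.6, -1.4]
grip_width: 0.0485
grasp_force: 62.6
```

```bash
python3 - <<'E'
from h import *
o=bot.get_obs();print(o["clock"],o["joint_pos"],o["eef_pos"])
c=hd(CH);b=CP+.070*c;r=upright(CH-90)
s=plan(tcp_for(b+up*.24,r),r,1);s=plan(tcp_for(b+up*.07,r),r,5,start=s)
a=bot.camera("scene")[60:300,250:570];t=bot.camera("top")[120:360,80:400]
cv2.imwrite("pics/s2.png",cv2.resize(np.hstack([a,t]),(800,300)))
E
```

```text
8.3333 [ 0.6621 -0.0237 -0.8708 -0.1638 -0.5527  0.3641] [0.5112 0.2018 0.2231]
1 rows: [-39.19  55.94  35.81  11.07  -2.27   8.96]
5 rows: [29.44 -0.   17.01  0.    0.    0.  ]
```

View pics/s2.png

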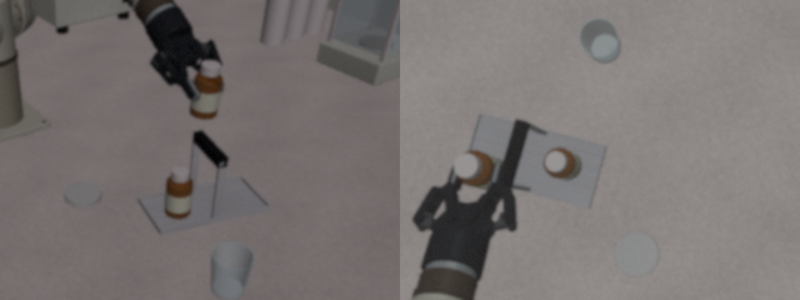

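The left half (scene view) shows the bottle held upright high above the carrier. The right half (top view) shows it still short of the empty half, because the move was speed-limited. I'll correct for that before descending.

```bash
python3 - <<'E'
from h import *
c=hd(CH);b=CP+.070*c;r=upright(CH-90)
plan(tcp_for(b+up*.24,r),r,6)
E
```

```text
6 rows: [-6.01  8.82  4.92  1.95 -0.42  1.57]
```

Emit:
move_arm:
  deltas:
    - [0,-6,8.8,5,1.9,-0.4,1.6]
    - [0,-6,8.8,5,1.9,-0.4,1.6]
    - [0,-6,8.8,5,1.9,-0.4,1.6]
    - [0,-6,8.8,5,1.9,-0.4,1.6]
    - [0,-6,8.8,5,1.9,-0.4,1.6]
    - [0,-6,8.8,5,1.9,-0.4,1.6]
    - [0,0,0,0,0,0,0]
    - [0,0,0,0,0,0,0]

```text
clock: 9.1
eef_pos: [0.5619, 0.2496, 0.2369]
tool_rot: [0.106, 0.86, -0.057, 0.496]
ft_force: [-0.5, -1.0, -2.1]
grip_width: 0.0486
grasp_force: 62.9
```

```bash
python3 - <<'E'
from h import *
o=bot.get_obs();print(o["clock"],o["joint_pos"],o["eef_pos"])
c=hd(CH);b=CP+.070*c;r=upright(CH-90)
s=plan(tcp_for(b+up*.08,r),r,6)
p,q=cur();print("bottle now",p+q.apply(off),q.apply(axis),"target",b)
# measured bottle from images
for cm in("top","scene"):
    bot.camera(cm);m=bot.outline_of("toppled_bottle_center",cm);print(cm,[(round(x["conf"],2),x["rect"]) for x in m])
    for x in m[:1]:
        B=p+q.apply(off)
        v,f=fit(LYING,{cm:x["pixels"]},B[:2],lambda v:(R.identity(),np.array([v[0],v[1],B[2]])),[.01,.01]);print(v,f)
E
```

```text
9.1 [ 0.7797  0.1745 -0.5946  0.0647 -0.8273  0.6887] [0.5619 0.2496 0.2369]
6 rows: [23.55  1.38 13.19 -0.02 -0.01 -0.08]
bottle now [0.5584 0.2504 0.2419] [-0.0003 -0.0064  1.    ] target [0.5583 0.2596 0.    ]
top [(0.94, [96.9, 211.1, 44.4, 33.3])]
[0.5573 0.2509] 0.23624540571105457
scene [(0.72, [434.9, 103.4, 30.1, 48.8])]
[0.5554 0.2512] 0.10650853003038097
```

Emit:
move_arm:
  deltas:
    - [0,23.5,1.4,13.2,0,0,0]
    - [0,23.5,1.4,13.2,0,0,0]
    - [0,23.5,1.4,13.2,0,0,0]
    - [0,23.5,1.4,13.2,0,0,0]
    - [0,23.5,1.4,13.2,0,0,0]
    - [0,23.5,1.4,13.2,0,0,0]
    - [0,0,0,0,0,0,0]
    - [0,0,0,0,0,0,0]

```text
clock: 9.97
eef_pos: [0.561, 0.2572, 0.0732]
tool_rot: [0.106, 0.86, -0.06, 0.495]
ft_force: [-0.1, -0.4, -4.1]
grip_width: 0.0486
grasp_force: 75.1
```

```bash
python3 - <<'E'
from h import *
o=bot.get_obs();print(o["clock"],o["joint_pos"],o["eef_pos"])
c=hd(CH);b=CP+.070*c;r=upright(CH-90)
p,q=cur();print("bottle now",p+q.apply(off),q.apply(axis),"target",b)
s=plan(tcp_for(b+up*.054,r),r,3)
s=plan(tcp_for(b+up*.052,r),r,1,start=s)
a=bot.camera("scene")[130:290,330:530];t=bot.camera("top")[160:320,80:280]
cv2.imwrite("pics/s3.png",cv2.resize(np.hstack([a,t]),(800,320)))
E
```

```text
9.9667 [ 0.794   0.5277 -0.7213 -0.3971 -0.8388  0.7065] [0.561  0.2572 0.0732]
bottle now [0.5575 0.258  0.0782] [ 0.0028 -0.0025  1.    ] target [0.5583 0.2596 0.    ]
3 rows: [ 6.92  0.56  4.17 -0.13 -0.06 -0.11]
1 rows: [ 1.73 -0.    1.    0.    0.    0.  ]
```

View pics/s3.png

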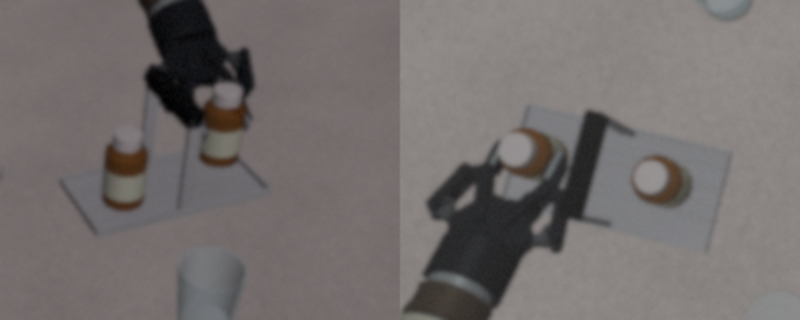

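In both views the gripper's knuckle on the bar side (right panel, about (555,240)) is very close to the end of the handle. I'll shift the bottle along the carrier's +x. Then I'll yaw about the bottle so the gripper comes from the free side before it opens.

Emit:
move_arm:
  deltas:
    - [0,0,5,0,0,0,0]
    - [0,0,6,0,0,0,0]
    - [0,0,4,0,0,0,0]
    - [0,0,0,0,0,0,0]

```text
clock: 10.4
eef_pos: [0.5671, 0.2753, 0.0776]
tool_rot: [0.107, 0.859, -0.056, 0.498]
ft_force: [1.0, 0.4, -0.6]
grip_width: 0.0488
grasp_force: 75.1
```

```bash
python3 - <<'E'
from h import *
o=bot.get_obs();print(o["clock"],o["joint_pos"],o["eef_pos"],o["ft_force"],o["grasp_force"])
p,q=cur();B=p+q.apply(off);print(B)
r=upright(CH-90-35);plan(tcp_for(B,r),r,8)
for c in("top","scene"):
    bot.camera(c);m=bot.outline_of("carrier_handle",c)
    if m: print(c,m[0]["conf"],m[0]["rect"],fit(CARR[:4],{c:m[0]["pixels"]},np.r_[CP[:2],1.336],car,[.006,.006,.05]))
E
```

```text
10.4 [ 0.8117  0.5342 -0.6792 -0.3577 -0.8499  0.7257] [0.5671 0.2753 0.0776] [ 1.009   0.4062 -0.5585] 75.08598675951362
[0.5636 0.2761 0.0826]
8 rows: [ 0.   -0.28 -0.01  3.78 -0.01  2.09]
top 0.67 [132.7, 214.5, 110.6, 74.0] (array([0.5404, 0.1889, 1.3516]), np.float64(0.26039437732494974))
scene 0.91 [357.4, 165.7, 109.0, 83.2] (array([0.5427, 0.1895, 1.3563]), np.float64(0.19633264209787238))
```

Emit:
move_arm:
  deltas:
    - [0,0,-0.3,0,3.8,0,2.1]
    - [0,0,-0.3,0,3.8,0,2.1]
    - [0,0,-0.3,0,3.8,0,2.1]
    - [0,0,-0.3,0,3.8,0,2.1]
    - [0,0,-0.3,0,3.8,0,2.1]
    - [0,0,-0.3,0,3.8,0,2.1]
    - [0,0,-0.3,0,3.8,0,2.1]
    - [0,0,-0.3,0,3.8,0,2.1]
    - [0,0,0,0,0,0,0]

```text
clock: 11.35
eef_pos: [0.5659, 0.2724, 0.0746]
tool_rot: [0.354, 0.791, -0.208, 0.454]
ft_force: [1.7, 0.6, -2.0]
grip_width: 0.0484
grasp_force: 75.2
```

```bash
python3 - <<'E'
from h import *
o=bot.get_obs();print(o["clock"],o["joint_pos"],o["eef_pos"],o["ft_force"],o["grasp_force"])
p,q=cur();B=p+q.apply(off);print("bottle",B,q.apply(axis))
vs=[]
for c in("top","scene"):
    bot.camera(c);m=bot.outline_of("carrier_handle",c)
    v,f=fit(CARR[:4],{c:m[0]["pixels"]},np.r_[CP[:2],1.336],car,[.006,.006,.05]);print(c,m[0]["conf"],v,f)
    m=bot.outline_of("toppled_bottle_center",c)
    for x in m[:1]: print("bottle",x["conf"],x["rect"],fit(LYING,{c:x["pixels"]},B[:2],lambda v:(R.identity(),np.array([v[0],v[1],B[2]])),[.01,.01]))
CP=np.array([.5418,.1900,0]);CH=np.degrees(1.347)
b=CP+.074*hd(CH);r=upright(CH-90-35)
s=plan(tcp_for(b+up*.056,r),r,4);s=plan(tcp_for(b+up*.052,r),r,1,start=s);print("target",b)
E
```

```text
11.35 [ 0.8636  0.7877  0.0145  1.0386 -1.0289  1.8416] [0.5659 0.2724 0.0746] [ 1.6692  0.6136 -1.9536] 75.1657016761601
bottle [0.5635 0.2751 0.0797] [0.0061 0.0043 1.    ]
top 0.56 [0.54   0.1889 1.3514] 0.229757573100697
bottle 0.87 [119.3, 217.4, 38.4, 30.4] (array([0.5624, 0.2753]), np.float64(0.13087705246295556))
scene 0.62 [0.5427 0.1898 1.3525] 0.2095440119711246
bottle 0.55 [433.4, 172.3, 28.3, 38.9] (array([0.5621, 0.2734]), np.float64(0.052290437695725056))
4 rows: [ 4.49 -2.47  4.28 -0.15 -0.02  0.01]
1 rows: [ 3.46 -0.    2.    0.    0.    0.  ]
target [0.5582 0.2622 0.    ]
```

Emit:
move_arm:
  deltas:
    - [0,4.5,-2.5,4.3,0,0,0]
    - [0,4.5,-2.5,4.3,0,0,0]
    - [0,4.5,-2.5,4.3,0,0,0]
    - [0,4.5,-2.5,4.3,0,0,0]
    - [0,0,0,0,0,0,0]
    - [0,0,0,0,0,0,0]

```text
clock: 12.15
eef_pos: [0.5607, 0.2594, 0.0502]
tool_rot: [0.353, 0.791, -0.208, 0.454]
ft_force: [-0.0, 0.1, -1.2]
grip_width: 0.0489
grasp_force: 75.2
```

```bash
python3 - <<'E'
from h import *
CP=np.array([.5418,.1900,0]);CH=np.degrees(1.347)
p,q=cur();B=p+q.apply(off);print("bottle",B,q.apply(axis));o=bot.get_obs();print(o["ft_force"])
b=CP+.074*hd(CH);r=upright(CH-90-35);s=plan(tcp_for(b+up*.052,r),r,1)
a=bot.camera("scene")[130:290,330:530];t=bot.camera("top")[160:320,80:280]
cv2.imwrite("pics/s4.png",cv2.resize(np.hstack([a,t]),(800,320)))
E
```

```text
bottle [0.5583 0.2621 0.0553] [0.006  0.0042 1.    ]
[-0.0078  0.1306 -1.2288]
1 rows: [ 2.9   0.06  1.57 -0.68 -0.05  0.09]
```

View pics/s4.png

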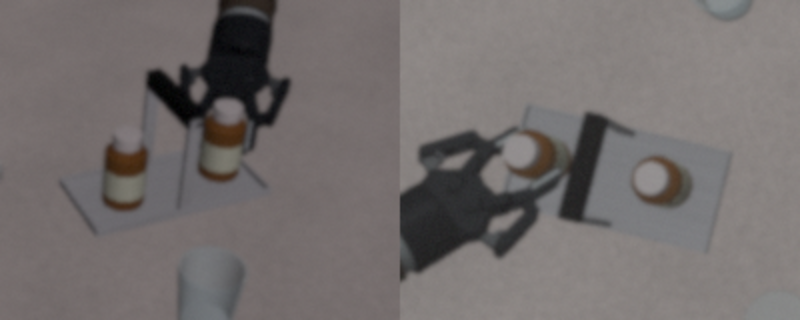

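The gripper now comes in from the free side. The bar-side knuckle at (520,235) is clear of the bar at (575,215), and the bottle is upright over the empty half. Next I'll feel for the tray floor.

Emit:
move_arm:
  deltas:
    - [0,1.7,0,1,0,0,0]
    - [0,1.7,0,1,0,0,0]
    - [0,0,0,0,0,0,0]

```text
clock: 12.5
eef_pos: [0.561, 0.2601, 0.0467]
tool_rot: [0.354, 0.791, -0.207, 0.455]
ft_force: [0.2, 1.2, -1.3]
grip_width: 0.0487
grasp_force: 75.2
```

Emit:
move_arm:
  deltas:
    - [0,0.9,0,0.5,0,0,0]
    - [0,0,0,0,0,0,0]

```text
clock: 12.67
eef_pos: [0.561, 0.2601, 0.0458]
tool_rot: [0.354, 0.791, -0.207, 0.455]
ft_force: [-0.4, -0.8, -1.7]
grip_width: 0.0482
grasp_force: 75.2
```

Emit:
move_arm:
  deltas:
    - [0,0.9,0,0.5,0,0,0]
    - [0,0,0,0,0,0,0]

```text
clock: 12.83
eef_pos: [0.5611, 0.2602, 0.0452]
tool_rot: [0.353, 0.791, -0.207, 0.455]
ft_force: [0.3, -0.3, -0.2]
grip_width: 0.0485
grasp_force: 75.2
```

Emit:
move_arm:
  deltas:
    - [0,0.9,0,0.5,0,0,0]
    - [0,0,0,0,0,0,0]

```text
clock: 13.0
eef_pos: [0.5612, 0.2601, 0.0451]
tool_rot: [0.353, 0.791, -0.207, 0.456]
ft_force: [-3.0, -1.3, 5.3]
grip_width: 0.0487
grasp_force: 75.6
```

Contact at +5 N, so I'll open partway.

Emit:
move_arm:
  deltas:
    - [0.65,0,0,0,0,0,0]
    - [0.7,0,0,0,0,0,0]
    - [0.75,0,0,0,0,0,0]
    - [0.75,0,0,0,0,0,0]
    - [0.75,0,0,0,0,0,0]

```text
clock: 13.42
eef_pos: [0.561, 0.26, 0.0438]
tool_rot: [0.354, 0.791, -0.207, 0.455]
ft_force: [0.3, -1.5, -0.6]
grip_width: 0.0639
grasp_force: 0.0
```

```bash
python3 - <<'E'
from h import *
a=bot.camera("scene")[130:290,330:530];t=bot.camera("top")[160:320,80:280]
cv2.imwrite("pics/s5.png",cv2.resize(np.hstack([a,t]),(800,320)))
E
```

```text
(no output)
```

View pics/s5.png

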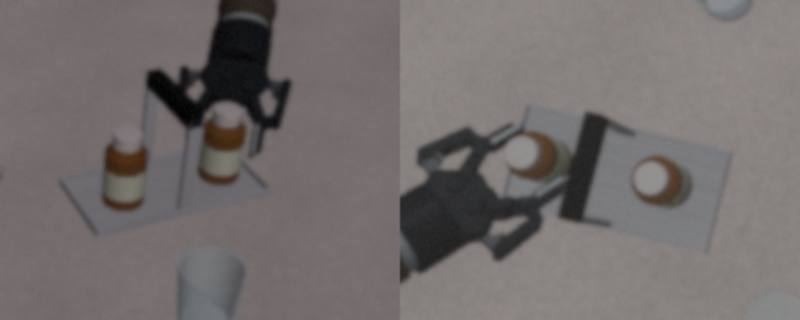

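Bottle standing in the empty half and released (right panel, cap at (522,155)), with the carrier unmoved. I'll back out along the tool axis.

Emit:
move_arm:
  deltas:
    - [0.75,0,0,-8,0,0,0]
    - [0.75,0,0,-12,0,0,0]
    - [0.75,0,0,-15,0,0,0]
    - [0.75,0,0,-20,0,0,0]
    - [0.75,0,0,-25,0,0,0]
    - [0.75,0,0,-25,0,0,0]
    - [0.75,0,0,-25,0,0,0]

```text
clock: 14.1
eef_pos: [0.4859, 0.3448, 0.1097]
tool_rot: [0.354, 0.791, -0.207, 0.455]
ft_force: [-0.4, -0.2, 0.8]
grip_width: 0.0638
grasp_force: 0.0
```

```bash
python3 - <<'E'
from h import *
o=bot.get_obs();print(o["clock"],o["joint_pos"],o["eef_pos"],o["ft_force"])
for c in("top","scene"):
    bot.camera(c);m=bot.outline_of("carrier_handle",c)
    v,f=fit(CARR[:4],{c:m[0]["pixels"]},np.array([.5418,.19,1.347]),car,[.006,.006,.05]);print(c,m[0]["conf"],v,f)
    for x in bot.outline_of("toppled_bottle_center",c)[:2]:
        b=v[:2]+.07*hd(np.degrees(v[2]))[:2]
        print("bottle",x["conf"],x["rect"],fit(LYING,{c:x["pixels"]},b,lambda v:(R.identity(),np.array([v[0],v[1],.0515])),[.01,.01]))
    bar=CARR[1:2]
E
```

```text
14.1 [ 1.0376  0.8093  0.1483  1.4007 -0.9667  2.1403] [0.4859 0.3448 0.1097] [-0.4357 -0.1525  0.8291]
top 0.8 [0.5404 0.1897 1.3528] 0.23701049678960406
bottle 0.56 [131.2, 228.1, 34.7, 27.8] (array([0.5561, 0.2612]), np.float64(0.08838296398891965))
scene 0.89 [0.5422 0.1895 1.3456] 0.28951216270105007
bottle 0.77 [428.3, 180.0, 28.0, 42.7] (array([0.5592, 0.2618]), np.float64(0.04031830238726786))
```

```bash
python3 - <<'E'
from h import *
p,r=cur();H=np.array([.5415,.1895,0]);hc=np.degrees(1.348)
s=plan(p+up*.17,r)
rd=frame(-up,hd(hc+90))
s=plan(H+up*.25,rd,14,start=s)
E
```

```text
5 rows: [-29.43  -0.23 -17.03   0.     0.     0.  ]
14 rows: [-6.85 -7.12  7.33 -1.35  4.13 -2.29]
```

Emit:
move_arm:
  deltas:
    - [0.75,-29.4,0,-17,0,0,0]
    - [0.75,-29.4,0,-17,0,0,0]
    - [0.75,-29.4,0,-17,0,0,0]
    - [0.75,-29.4,0,-17,0,0,0]
    - [0.75,-29.4,0,-17,0,0,0]
    - [0.75,0,0,0,0,0,0]

```text
clock: 14.9
eef_pos: [0.4893, 0.3449, 0.2859]
tool_rot: [0.356, 0.79, -0.203, 0.456]
ft_force: [0.5, 0.2, 0.5]
grip_width: 0.064
grasp_force: 0.0
```

Emit:
move_arm:
  deltas:
    - [0.75,-6.9,-7.1,7.3,-1.4,4.1,-2.3]
    - [0.75,-6.9,-7.1,7.3,-1.4,4.1,-2.3]
    - [0.75,-6.9,-7.1,7.3,-1.4,4.1,-2.3]
    - [0.75,-6.9,-7.1,7.3,-1.4,4.1,-2.3]
    - [0.75,-6.9,-7.1,7.3,-1.4,4.1,-2.3]
    - [0.75,-6.9,-7.1,7.3,-1.4,4.1,-2.3]
    - [0.75,-6.9,-7.1,7.3,-1.4,4.1,-2.3]
    - [0.75,-6.9,-7.1,7.3,-1.4,4.1,-2.3]
    - [0.75,-6.9,-7.1,7.3,-1.4,4.1,-2.3]
    - [0.75,-6.9,-7.1,7.3,-1.4,4.1,-2.3]

```text
clock: 15.73
eef_pos: [0.5222, 0.2276, 0.2734]
tool_rot: [0.185, 0.971, -0.059, 0.14]
ft_force: [0.7, -0.1, -0.6]
grip_width: 0.064
grasp_force: 0.0
```

```bash
python3 - <<'E'
from h import *
o=bot.get_obs();print(o["clock"],o["joint_pos"],o["eef_pos"],o["ft_force"])
H=np.array([.5415,.1895,0]);hc=np.degrees(1.348)
plan(H+up*.24,frame(-up,hd(hc+90)),6)
E
```

```text
15.7333 [ 0.553   0.2612  0.0831  1.2629 -0.2764  0.9124] [0.5222 0.2276 0.2734] [ 0.6629 -0.1459 -0.6278]
6 rows: [-3.99 -4.79  6.57 -0.83  2.79 -1.47]
```

Emit:
move_arm:
  deltas:
    - [0.75,-4,-4.8,6.6,-0.8,2.8,-1.5]
    - [0.75,-4,-4.8,6.6,-0.8,2.8,-1.5]
    - [0.75,-4,-4.8,6.6,-0.8,2.8,-1.5]
    - [0.75,-4,-4.8,6.6,-0.8,2.8,-1.5]
    - [0.75,-4,-4.8,6.6,-0.8,2.8,-1.5]
    - [0.75,-4,-4.8,6.6,-0.8,2.8,-1.5]
    - [0.75,0,0,0,0,0,0]
    - [0.75,0,0,0,0,0,0]

```text
clock: 16.4
eef_pos: [0.5417, 0.1893, 0.2383]
tool_rot: [0.112, 0.994, -0.004, -0.001]
ft_force: [0.3, 1.2, -0.1]
grip_width: 0.0643
grasp_force: 0.0
```

```bash
python3 - <<'E'
from h import *
o=bot.get_obs();print(o["clock"],o["joint_pos"],o["eef_pos"])
H=np.array([.5415,.1895,0]);hc=np.degrees(1.348)
s=plan(H+up*.17,frame(-up,hd(hc+90)),3);plan(H+up*.119,s[1],2,start=s)
a=bot.camera("scene")[130:290,330:530];t=bot.camera("top")[160:320,80:280]
cv2.imwrite("pics/s6.png",cv2.resize(np.hstack([a,t]),(800,320)))
E
```

```text
16.4 [ 0.3392  0.3931  0.2158  1.3981 -0.0059  0.5634] [0.5417 0.1893 0.2383]
3 rows: [ 0.07  0.18 22.77 -0.14 -0.01 -0.03]
2 rows: [ 0.   0.  25.5  0.   0.   0. ]
```

View pics/s6.png

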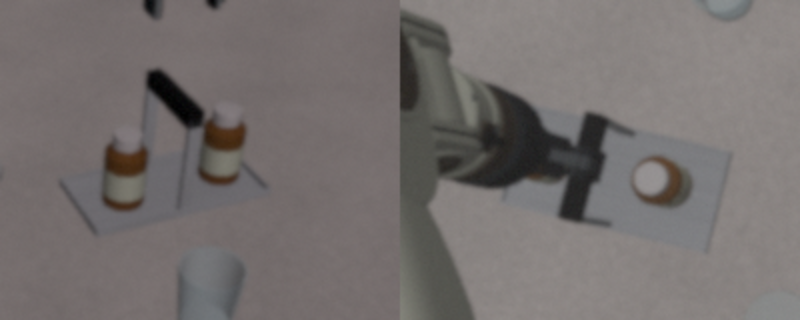

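Both bottles are upright in the carrier and the gripper is above the bar. I'll descend and grip.

Emit:
move_arm:
  deltas:
    - [0.75,0,0.2,22.8,0,0,0]
    - [0.75,0,0.2,22.8,0,0,0]
    - [0.75,0,0.2,22.8,0,0,0]
    - [0.75,0,0,20,0,0,0]
    - [0.75,0,0,20,0,0,0]
    - [0.75,0,0,11,0,0,0]
    - [0.75,0,0,0,0,0,0]
    - [0.75,0,0,0,0,0,0]

```text
clock: 17.17
eef_pos: [0.5408, 0.1917, 0.1207]
tool_rot: [0.109, 0.994, -0.003, 0.0]
ft_force: [0.5, 0.3, 0.5]
grip_width: 0.0641
grasp_force: 0.0
```

Emit:
move_arm:
  deltas:
    - [0.5,0,0,0,0,0,0]
    - [0.4,0,0,0,0,0,0]
    - [0.3,0,0,0,0,0,0]
    - [0.25,0,0,0,0,0,0]
    - [0.2,0,0,0,0,0,0]
    - [0,0,0,0,0,0,0]
    - [0,0,0,0,0,0,0]
    - [0,0,0,0,0,0,0]
    - [0,0,0,0,0,0,0]
    - [0,0,0,0,0,0,0]

```text
clock: 18.0
eef_pos: [0.542, 0.1908, 0.1218]
tool_rot: [0.11, 0.994, -0.003, 0.001]
ft_force: [-2.4, -2.2, 5.9]
grip_width: 0.019
grasp_force: 60.1
```

Emit:
move_arm:
  deltas:
    - [0,0,0,-1,0,0,0]
    - [0,0,0,-2,0,0,0]
    - [0,0,0,-4,0,0,0]
    - [0,0,0,-6,0,0,0]
    - [0,0,0,-7,0,0,0]
    - [0,0,0,-7,0,0,0]
    - [0,0,0,-7,0,0,0]
    - [0,0,0,-7,0,0,0]
    - [0,0,0,-7,0,0,0]
    - [0,0,0,-7,0,0,0]

```text
clock: 18.83
eef_pos: [0.5417, 0.1915, 0.1765]
tool_rot: [0.11, 0.994, -0.003, 0.0]
ft_force: [-0.2, -0.5, -6.2]
grip_width: 0.0189
grasp_force: 58.8
```

Emit:
move_arm:
  deltas:
    - [0,0,0,-8,0,0,0]
    - [0,0,0,-8,0,0,0]
    - [0,0,0,-8,0,0,0]
    - [0,0,0,-8,0,0,0]
    - [0,0,0,-8,0,0,0]
    - [0,0,0,-8,0,0,0]
    - [0,0,0,-7,0,0,0]
    - [0,0,0,-5,0,0,0]
    - [0,0,0,-3,0,0,0]
    - [0,0,0,-1,0,0,0]

```text
clock: 19.67
eef_pos: [0.5419, 0.1919, 0.2403]
tool_rot: [0.11, 0.994, -0.003, 0.001]
ft_force: [0.7, 0.1, -5.9]
grip_width: 0.019
grasp_force: 58.8
```

Emit:
move_arm:
  deltas:
    - [0,0,0,0,0,0,0]
    - [0,0,0,0,0,0,0]
    - [0,0,0,0,0,0,0]
    - [0,0,0,0,0,0,0]
    - [0,0,0,0,0,0,0]
    - [0,0,0,0,0,0,0]
    - [0,0,0,0,0,0,0]
    - [0,0,0,0,0,0,0]
    - [0,0,0,0,0,0,0]
    - [0,0,0,0,0,0,0]

```text
clock: 20.5
eef_pos: [0.5416, 0.1918, 0.2396]
tool_rot: [0.11, 0.994, -0.003, 0.0]
ft_force: [-0.2, 0.0, -6.0]
grip_width: 0.0191
grasp_force: 58.8
```

```bash
python3 - <<'E'
from h import *
p,r=cur();print(r.as_matrix())
a=bot.camera("scene")[90:270,330:555];t=bot.camera("top")[140:320,60:285]
cv2.imwrite("pics/s7.png",cv2.resize(np.hstack([a,t]),(800,320)))
E
```

```text
[[-0.9758  0.2186 -0.0003]
 [ 0.2186  0.9758 -0.0056]
 [-0.001  -0.0056 -1.    ]]
```

View pics/s7.png

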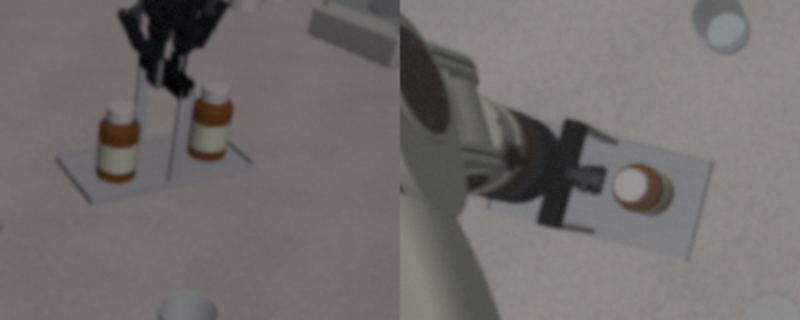

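The carrier is up and level with both bottles standing, at (118,150) and (210,125). The wrist load of about 6 N matches the weight of the carrier and bottles.

```bash
python3 -c "
from workcell import bot
print(bot.job_done())"
```

```text
the job is handed in; nothing more can be done
None
```

The toppled bottle stands released in the carrier's empty half, and the arm is holding the carrier level about 12 cm above the bench with both bottles upright; I've handed the job in at about 20.6 s, but no verdict was returned.

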